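Take down the mixed stack of pigment jars and put each on its colour

TASK

Take apart the stack of pigment jars on the counter and stand each of them, and the large jar beside it (blue or magenta), squarely on top of the big stock jar of the same colour on the board: blue on blue, mauve on mauve, magenta on magenta, red on red, one jar on each, centred and upright. They are glass: set each one down gently, let none drop or tip over, and do not shift the big jars, the ochre jar or the glass muller.

Things in the scene. Friction and masses are not known exactly. Their poses are not given: they have to be found in the camera images.
- jar_blue: Large glass jar of ultramarine blue pigment, white screw cap with a round dab of the same colour on top, blank label. Body 72 mm across, 82 mm tall; the cap is 60 mm across and the top 20 mm, the glass slopes out over the 10 mm below it. Flat ends. Origin: centre of underside, z up. Alone on the counter or at the bottom of the stack. About 0.2 to 0.4 kg.
- jar_magenta: Large glass jar of dark pinkish magenta pigment, white screw cap with a round dab of the same colour on top, blank label. Body 72 mm across, 82 mm tall; the cap is 60 mm across and the top 20 mm, the glass slopes out over the 10 mm below it. Flat ends. Origin: centre of underside, z up. Alone on the counter or at the bottom of the stack. About 0.2 to 0.4 kg.
- jar_red: Medium glass jar of orange-red pigment, white screw cap with a round dab of the same colour on top, blank label. Body 58 mm across, 66 mm tall; the cap is 49 mm across and the top 20 mm, the glass slopes out over the 10 mm below it. Flat ends. Origin: centre of underside, z up. Starts in the middle of the stack, on the cap of a large jar. About 0.1 to 0.22 kg.
- jar_mauve: Small glass jar of pale mauve pigment, white screw cap with a round dab of the same colour on top, blank label. Body 45 mm across, 54 mm tall; the cap is 38 mm across and the top 20 mm, the glass slopes out over the 10 mm below it. Flat ends. Origin: centre of underside, z up. Starts on top of the stack, on the cap of the red jar. About 0.05 to 0.11 kg.
- stock_blue: Big stock jar of ultramarine blue pigment, loose, 0.65 kg, one of four in a row, about 140 mm apart in any order, on a dark board 18 mm thick. White cap with a round dab of the same colour, coloured glass showing around it. Body 94 mm across, 104 mm tall; flat cap 82 mm across, 24 mm high. Origin: centre of underside, z up; the cap's top is 104 mm above it.
- stock_mauve: Big stock jar of pale mauve pigment, loose, 0.65 kg, one of four in a row, about 140 mm apart in any order, on a dark board 18 mm thick. White cap with a round dab of the same colour, coloured glass showing around it. Body 94 mm across, 104 mm tall; flat cap 82 mm across, 24 mm high. Origin: centre of underside, z up; the cap's top is 104 mm above it.
- stock_magenta: Big stock jar of dark pinkish magenta pigment, loose, 0.65 kg, one of four in a row, about 140 mm apart in any order, on a dark board 18 mm thick. White cap with a round dab of the same colour, coloured glass showing around it. Body 94 mm across, 104 mm tall; flat cap 82 mm across, 24 mm high. Origin: centre of underside, z up; the cap's top is 104 mm above it.
- stock_red: Big stock jar of orange-red pigment, loose, 0.65 kg, one of four in a row, about 140 mm apart in any order, on a dark board 18 mm thick. White cap with a round dab of the same colour, coloured glass showing around it. Body 94 mm across, 104 mm tall; flat cap 82 mm across, 24 mm high. Origin: centre of underside, z up; the cap's top is 104 mm above it.
- jar_ochre: Medium glass jar of yellow ochre, 58 mm across, 66 mm tall, white cap, alone on the counter to the robot's right (-y) of the others. Not part of the job; loose, stays where it is. Origin: centre of the underside.
- muller: Glass muller (hand grinder): a greenish glass foot 80 mm across with a waisted upright grip, 108 mm tall, loose on the counter to the robot's left (+y). Not part of the job, stays where it is. Origin: centre of the underside.
Things that resemble listed ones, but are neither listed nor needed, are in the scene too. Leave any black look-alike of the jar_mauve alone. Leave any green look-alike of the jar_blue alone.

How it is judged:
At the end, for the whole second after the job is handed in: Each of the four jars stands on the cap of the big stock jar of its own colour: centre within 12 mm of the big jar's, underside on the cap (within 5 mm), both upright within 5 degrees, released and at rest (horizontal distance between jar_blue and stock_blue below 0.012 m and z of jar_blue in the frame of stock_blue between 0.099 and 0.109 m and angle between each of jar_blue, stock_blue, jar_mauve, stock_mauve, jar_magenta, stock_magenta, jar_red, stock_red's own z axis and vertical below 0.09 rad and linear speed of each of jar_blue, jar_mauve, jar_magenta, jar_red below 0.02 m/s and horizontal distance between jar_mauve and stock_mauve below 0.012 m and z of jar_mauve in the frame of stock_mauve between 0.099 and 0.109 m and horizontal distance between jar_magenta and stock_magenta below 0.012 m and z of jar_magenta in the frame of stock_magenta between 0.099 and 0.109 m and horizontal distance between jar_red and stock_red below 0.012 m and z of jar_red in the frame of stock_red between 0.099 and 0.109 m); the robot touches nothing.
It fails at once if a big stock jar is shifted by more than 30 mm (distance of any of stock_blue, stock_mauve, stock_magenta, stock_red from where it was at the start of the episode above 0.03 m).
It fails at once if the ochre jar or the glass muller is shifted by more than 20 mm (distance of any of jar_ochre, muller from where it was at the start of the episode above 0.02 m).
It fails at once if a jar tips over (more than 35 degrees) (angle between any of jar_blue, jar_magenta, jar_red, jar_mauve's own z axis and vertical above 0.61 rad).
It fails at once if a jar is dropped on its stock jar (arrives on the cap faster than 0.5 m/s, as from a fall of 13 mm) ((horizontal distance between jar_blue and stock_blue below 0.05 m and z of jar_blue in the frame of stock_blue between 0.094 and 0.124 m and linear speed of jar_blue above 0.5 m/s) or (horizontal distance between jar_mauve and stock_mauve below 0.05 m and z of jar_mauve in the frame of stock_mauve between 0.094 and 0.124 m and linear speed of jar_mauve above 0.5 m/s) or (horizontal distance between jar_magenta and stock_magenta below 0.05 m and z of jar_magenta in the frame of stock_magenta between 0.094 and 0.124 m and linear speed of jar_magenta above 0.5 m/s) or (horizontal distance between jar_red and stock_red below 0.05 m and z of jar_red in the frame of stock_red between 0.094 and 0.124 m and linear speed of jar_red above 0.5 m/s)).
It fails at once if a jar is dropped on the counter (faster than 0.5 m/s within 20 mm of it) ((height (world z) of jar_blue below 0.02 m and linear speed of jar_blue above 0.5 m/s) or (height (world z) of jar_magenta below 0.02 m and linear speed of jar_magenta above 0.5 m/s) or (height (world z) of jar_red below 0.02 m and linear speed of jar_red above 0.5 m/s) or (height (world z) of jar_mauve below 0.02 m and linear speed of jar_mauve above 0.5 m/s)).
It also fails if it takes over 104 s, if anything falls off the work surface, if the arm or the gripper's body presses on something with over 40 N, if the wrist force passes 120 N, or if a joint passes its speed limit or range.

ROBOT

A 7-joint arm with a two-finger parallel gripper is mounted at the origin on the work surface. World frame = base frame: x ahead of the robot, y to its left, z up, the work surface at z = 0. Lengths are in m, angles in rad, forces in N, time in s.
With the tool pointing down it reaches from about 0.35 to 0.9 m from the base axis. Payload 8.1 kg.
Tool frame: the origin (TCP) lies at the very end of the fingers, on their centre line; the grasp point (between the pads) lies 19 mm behind it; z points along the fingers, y is the line along which they close (so a half turn about z gives the same grasp; the last joint's range is limited). The gripper opens to 92 mm and grips with 3 to 60 N. Pads are 19 mm wide; open, the fingers measure 130 mm over their backs; the gripper's body (75 mm by 190 mm) begins 47 mm behind the grasp point.
Start: joints at [1.171, 0.434, 0.025, 1.573, -0.012, 1.134, -0.075], TCP at [0.183, -0.598, 0.227] pointing down, gripper open.
Joint ranges: [-2.62, 2.62], [-0.44, 2.09], [-1.27, 1.32], [0.08, 2.57], [-1.32, 4.46], [0.12, 2], [-2.74, 2.74]. Speed limits (rad/s): [2.22, 2.22, 3.01, 3.01, 3.14, 3.14, 3.14].

INTERFACE

Orientations are given as a unit quaternion [w, x, y, z].
In Python, from plant import manip, optics, ticket gives the robot as it stands. The module is installed in compiled form; this text tells all that it offers.
- The arm moves only by the tool apply_moves, never from a script. Its argument "motion" is a list of rows, each an object with "offset": the shift along the tool's x, y, z in mm, a list of three; "roll": the turn about the tool's z in degrees; "hand": the finger opening in mm, from 0 to 91.8. A call has 1 to 20 rows; each row shifts and turns the commanded pose from where the row before left it, along the tool's axes as they then stand; what a row does not reach is not made up. A row lasts 1/8 s, in which the tool goes at most 62.5 mm and 10.7 degrees, less where a joint would pass 70% of its speed; a pose out of reach is approached as far as the arm can. A call is refused whole if a number of a shift passes 62.5 or a number of a turn 10.7, either way. A call with a gripper value outside its range is refused whole. The fingers move at their own pace and stop on an object; "newtons" is the grip in N (left out, the last holds). Time passes only in rows, so rows that do not move let the fingers close. It gives the time, the measured TCP pose, the force, the opening and the grip force at its end, in the units of the state.
- manip.observe(): the state, without advancing time (a new reading comes with each control period).
- optics.snapshot(name): name is "scene" or "top"; returns a dict with "img" (400x640x3 uint8, red, green, blue), "range_z" (400x640 float32, m along the optical axis (not along the pixel's ray), 0 where there is no reading), "fx", "fy", "cx", "cy" (pixels), "extrinsics" (4x4, takes a point from camera to world coordinates). Camera axes: x right, y up, looking along -z (the intrinsics and any distortion apply to the point x, -y, -z); pixel columns grow to the right and rows downward; lengths in m; the calibration is good to about 2 mm. A picture is of the moment at which its call begins.
- ticket.sign_off(): hands the job in; it is judged then, once.
The state is a dict: "time": time; "joint_positions": joint angles; "qvel": joint speeds; "joint_torque": joint torques, N m; "tool_pos": TCP position; "orientation": TCP orientation; "force": force on the tool from outside, world axes, zero at the start; "moment": the same for the moment, N m; "grip_width": finger opening in m; "finger_force": force on a finger pad.
Only numpy, scipy, OpenCV 4.12 (cv2) and the standard library are available. Lean on these libraries where they do the work, as an engineer would, in place of code of your own. Each camera call takes 0.05 s, during which the arm holds its last target. There are 200 camera calls.

## Working session

There is one attempt and no reset: what is moved stays moved. The work goes in short steps, Python scripts to look and compute and a tool call to move; the robot and the scene stay as the last step left them, time stands still between calls to the robot, and variables do not carry over. Pictures are saved under pics/ and viewed, at most 14 in all, crops included, and the job is handed in when it is done.

Besides the shell and the picture viewer there is one more tool, called after "Emit:" by a JSON object that holds its "api" and its "payload", one argument or row to a line. apply_moves: Moves the arm, as the interface text tells. Its arguments: {"type":"object","properties":{"motion":{"type":"array","items":{"type":"object","properties":{"offset":{"type":"array","items":{"type":"number"}},"roll":{"type":"number"},"hand":{"type":"number"}}}},"newtons":{"type":"number"}},"required":["motion"]}

```bash
mkdir -p pics
python3 - <<'E'
from plant import manip, optics, ticket
import cv2,numpy as np
print(manip.observe())
for n in("scene","top"):
    s=optics.snapshot(n); cv2.imwrite(f"pics/{n}0.png",s["img"][...,::-1]); np.savez(f"pics/{n}0.npz",**s)
    print(n,s["fx"],s["fy"],s["cx"],s["cy"],np.round(s["extrinsics"],3).tolist(),[k for k in s])
E
```

```text
{'time': 0.0, 'joint_positions': array([ 1.17138187,  0.4352154 ,  0.02497176,  1.57412516, -0.01160002,
        1.13401455, -0.07509823]), 'qvel': array([-0.00053184, -0.00017862, -0.00020787, -0.00158393, -0.00200249,
        0.00016502, -0.00050025]), 'joint_torque': array([-1.32216741e-03, -6.67876625e+01,  9.85247120e-01, -3.14469767e+01,
       -6.02540793e-02,  4.23989247e-02,  1.37798843e-04]), 'tool_pos': array([ 0.18258493, -0.59717705,  0.22593883]), 'orientation': array([-7.85831227e-04,  9.89012492e-01,  1.47829754e-01, -1.91079465e-04]), 'force': array([-0.34098772,  0.21651295,  0.00196595]), 'moment': array([-0.02732062, -0.04820784, -0.00059327]), 'finger_force': 0.0, 'grip_width': 0.09157078055066159}
scene 485.1764205480621 485.1764205480621 321.5490881143416 200.24602672558788 [[-0.363, -0.517, 0.775, 1.253], [0.932, -0.196, 0.305, 0.315], [-0.006, 0.833, 0.553, 0.659], [0.0, 0.0, 0.0, 1.0]] ['img', 'range_z', 'fx', 'fy', 'cx', 'cy', 'extrinsics']
top 403.1466011190047 403.1466011190047 318.04679927859803 203.26387085567436 [[-0.022, 0.986, -0.164, 0.307], [-1.0, -0.024, -0.012, -0.003], [-0.015, 0.164, 0.986, 1.201], [0.0, 0.0, 0.0, 1.0]] ['img', 'range_z', 'fx', 'fy', 'cx', 'cy', 'extrinsics']
```

View pics/scene0.png

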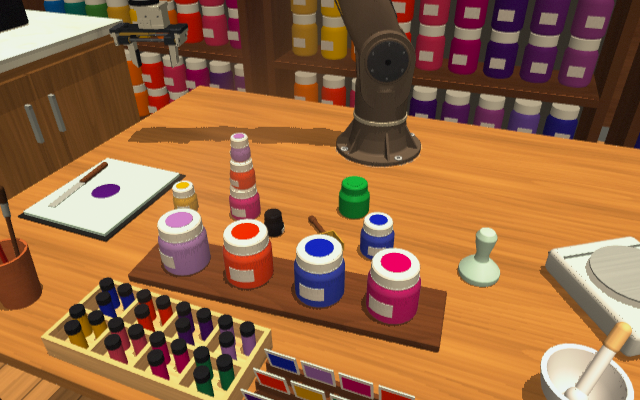

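View pics/top0.png

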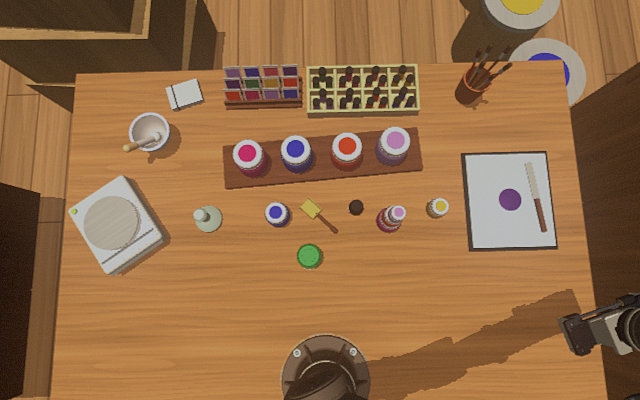

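The scene view shows the stack at (240,175): mauve, red, magenta. The lone blue jar is at (377,235), and the look-alikes are a green jar at (354,197) and a black small jar at (274,222). The stock jars from left to right are mauve (180,220), red (247,230), blue (320,243) and magenta (396,262). In the top view the order is mirrored: stack (393,215), blue (277,214), stock jars from (249,153) to (394,145).

Candidates:
- **Small mauve jar:** stack top at scene (239,136) / top (399,212), against the black look-alike at top (356,207) and the mauve stock jar at top (396,140). I choose the stack top.
- **Large blue jar:** top (277,213), against the green jar (309,256) and the blue stock jar (295,148). I choose (277,213).

```bash
cat > h.py <<'E'
import cv2,numpy as np
from plant import manip, optics
def load(n,tag=None):
    if tag is None: return optics.snapshot(n)
    return dict(np.load(f"pics/{n}{tag}.npz"))
def blob(s,seed,tol=22):
    img=np.ascontiguousarray(s["img"][...,::-1]); m=np.zeros((402,642),np.uint8)
    cv2.floodFill(img,m,seed,0,(tol,)*3,(tol,)*3,4|(255<<8)|cv2.FLOODFILL_MASK_ONLY|cv2.FLOODFILL_FIXED_RANGE)
    m=m[1:-1,1:-1]; c=max(cv2.findContours(m,cv2.RETR_EXTERNAL,cv2.CHAIN_APPROX_NONE)[0],key=len)
    (u,v),ax,_=cv2.fitEllipse(c); return u,v,ax,m>0
def cast(s,u,v,z):
    d=np.array([(u-s["cx"])/s["fx"],-(v-s["cy"])/s["fy"],-1]); E=s["extrinsics"]
    w=E[:3,:3]@d; o=E[:3,3]; return o+w*(z-o[2])/w[2]
def depthpt(s,m):
    v,u=np.nonzero(m&(s["range_z"]>0)); r=s["range_z"][v,u]
    p=np.c_[(u-s["cx"])/s["fx"]*r,-(v-s["cy"])/s["fy"]*r,-r]; E=s["extrinsics"]
    return np.median(p@E[:3,:3].T+E[:3,3],0)
def meas(name,n,s,seed,z):
    u,v,ax,m=blob(s,seed)
    print(name,n,"px",(round(u,1),round(v,1)),"ax",np.round(ax,1),m.sum(),"plane",np.round(cast(s,u,v,z)*1e3,1),"depth",np.round(depthpt(s,m)*1e3,1))
E
python3 - <<'E'
from h import *
T=load("top",0);S=load("scene",0)
for k,t,c,z in [("st_mag",(249,154),(396,261),.122),("st_blue",(295,149),(320,246),.122),("st_red",(347,146),(247,230),.122),("st_mauve",(396,140),(180,219),.122),("mauve",(399,212),(239,135),.202),("blue",(276,212),(378,220),.082),("ochre",(440,207),(182,185),.066)]:
    meas(k,"top",T,t,z); meas(k,"scene",S,c,z)
cr=cv2.resize(T["img"][180:260,250:460,::-1],None,fx=3.5,fy=3.5,interpolation=cv2.INTER_CUBIC); cv2.imwrite("pics/c1.png",cr)
E
```

```text
st_mag top px (246.8, 152.7) ax [15.4 16.5] 221 plane [633.6 204.1 122. ] depth [633.  203.7 123.3]
st_mag scene px (395.6, 262.0) ax [17.8 28.6] 433 plane [631.  202.7 122. ] depth [632.2 203.1 123.2]
st_blue top px (294.9, 148.1) ax [15.6 16.4] 223 plane [643.  70. 122.] depth [642.6  69.8 123.4]
st_blue scene px (318.9, 247.1) ax [16.3 26.7] 374 plane [640.2  67.9 122. ] depth [641.4  68.5 123.3]
st_red top px (347.1, 145.5) ax [15.4 15.7] 209 plane [646.6 -75.  122. ] depth [646.1 -74.9 123.4]
st_red scene px (244.8, 230.7) ax [14.5 26. ] 324 plane [644.2 -76.5 122. ] depth [645.3 -75.6 123.2]
st_mauve top px (395.1, 139.8) ax [16.2 16.7] 236 plane [ 659.7 -208.6  122. ] depth [ 659.3 -208.7  123.1]
st_mauve scene px (178.6, 219.1) ax [13.5 26.4] 309 plane [ 656.8 -211.7  122. ] depth [ 658.2 -210.5  123.3]
mauve top px (398.5, 211.9) ax [7.8 8.6] 63 plane [ 446.2 -192.   202. ] depth [ 446.1 -191.1  202. ]
mauve scene px (238.5, 135.5) ax [3.3 9.6] 34 plane [ 442.3 -194.1  202. ] depth [ 444.8 -192.7  203.3]
blue top px (275.2, 211.7) ax [11.3 11.6] 119 plane [471.9 130.4  82. ] depth [471.2 130.7  83. ]
blue scene px (378.2, 219.1) ax [ 8.3 16.2] 123 plane [468.1 129.1  82. ] depth [469.8 129.2  83.3]
ochre top px (440.3, 205.4) ax [8.8 9.2] 75 plane [ 481.  -336.8   66. ] depth [ 481.5 -336.5   67.1]
ochre scene px (182.1, 184.9) ax [ 4.3 11.3] 48 plane [ 476.9 -339.7   66. ] depth [ 478.1 -338.4   67.1]
```

View pics/c1.png

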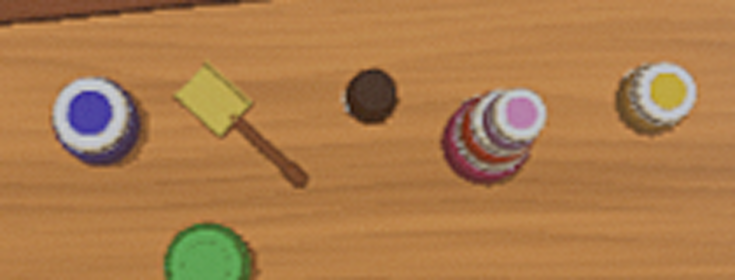

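The crop confirms the choices: mauve dab at (519,113) on top of the stack, blue dab at (90,112), with black (370,97) and green (208,262) left alone. The measured heights match (dabs at 202, 82 and 122 mm), and the two views agree within 3–4 mm, so I use the mean. I'll turn the tool so it closes along world x (tool x = +y, tool y = +x).

Emit:
{"api": "apply_moves", "payload": {
  "motion": [
    {"offset": [0,0,-10],"roll": -10.4,"hand": 91.8},
    {"offset": [0,0,-10],"roll": -10.4,"hand": 91.8},
    {"offset": [0,0,-10],"roll": -10.4,"hand": 91.8},
    {"offset": [0,0,-10],"roll": -10.4,"hand": 91.8},
    {"offset": [0,0,-10],"roll": -10.4,"hand": 91.8},
    {"offset": [0,0,-10],"roll": -10.4,"hand": 91.8},
    {"offset": [0,0,0],"roll": -10.6,"hand": 91.8},
    {"offset": [0,0,0],"roll": 0,"hand": 91.8},
    {"offset": [40,26,0],"roll": 0,"hand": 91.8},
    {"offset": [40,26,0],"roll": 0,"hand": 91.8},
    {"offset": [40,26,0],"roll": 0,"hand": 91.8},
    {"offset": [40,26,0],"roll": 0,"hand": 91.8},
    {"offset": [40,26,0],"roll": 0,"hand": 91.8},
    {"offset": [40,26,0],"roll": 0,"hand": 91.8},
    {"offset": [40,26,0],"roll": 0,"hand": 91.8},
    {"offset": [40,26,0],"roll": 0,"hand": 91.8},
    {"offset": [40,26,0],"roll": 0,"hand": 91.8},
    {"offset": [0,0,0],"roll": 0,"hand": 91.8}
  ]
}}

```text
time: 2.35
tool_pos: [0.4186, -0.2339, 0.2868]
orientation: [-0.0, 0.706, 0.708, 0.001]
force: [0.0, -0.7, -0.2]
grip_width: 0.0919
finger_force: 0.0
```

Emit:
{"api": "apply_moves", "payload": {
  "motion": [
    {"offset": [21,13,0],"roll": 0,"hand": 91.8},
    {"offset": [21,13,0],"roll": 0,"hand": 91.8},
    {"offset": [0,0,0],"roll": 0,"hand": 91.8},
    {"offset": [0,0,30],"roll": 0,"hand": 91.8},
    {"offset": [0,0,30],"roll": 0,"hand": 91.8},
    {"offset": [0,0,30],"roll": 0,"hand": 70},
    {"offset": [0,0,25],"roll": 0,"hand": 60},
    {"offset": [0,0,14],"roll": 0,"hand": 60},
    {"offset": [0,0,6],"roll": 0,"hand": 60},
    {"offset": [0,0,0],"roll": 0,"hand": 60},
    {"offset": [0,0,0],"roll": 0,"hand": 60}
  ],
  "newtons": 8
}}

```text
time: 3.72
tool_pos: [0.4432, -0.196, 0.1525]
orientation: [0.001, 0.707, 0.707, 0.0]
force: [0.1, 0.0, -0.5]
grip_width: 0.0598
finger_force: 0.0
```

Run:
```python
from h import *
print(manip.observe()["tool_pos"])
S=load("scene"); cv2.imwrite("pics/c2.png",cv2.resize(S["img"][90:240,140:340,::-1],None,fx=4,fy=4,interpolation=cv2.INTER_CUBIC))
```

```text
[ 0.44323756 -0.19596429  0.15247085]
```

View pics/c2.png

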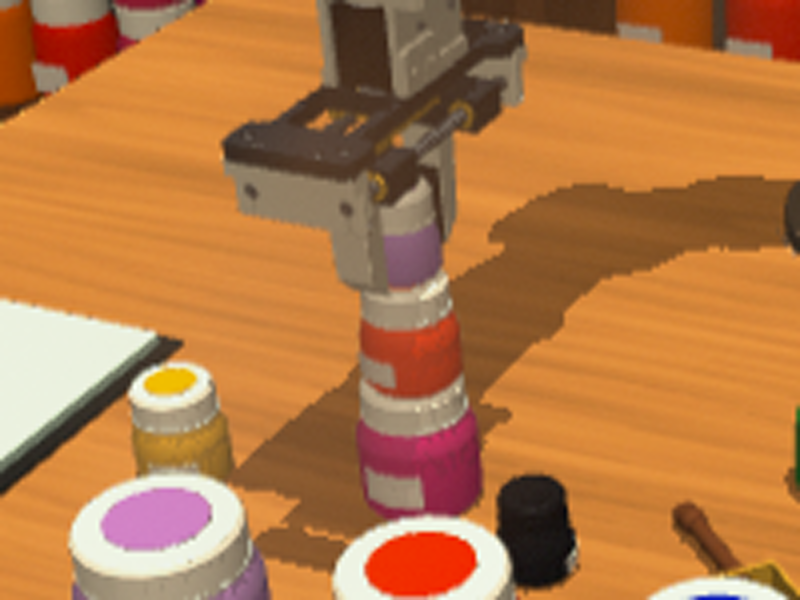

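The crop shows the fingers either side of the mauve jar (410,240), with the tips just above the red cap. I'll correct y by 4 mm and x by 2 mm, then close and lift slightly.

Emit:
{"api": "apply_moves", "payload": {
  "motion": [
    {"offset": [4,2,0],"roll": 0,"hand": 60},
    {"offset": [0,0,0],"roll": 0,"hand": 52},
    {"offset": [0,0,0],"roll": 0,"hand": 48},
    {"offset": [0,0,0],"roll": 0,"hand": 44},
    {"offset": [0,0,0],"roll": 0,"hand": 40},
    {"offset": [0,0,0],"roll": 0,"hand": 40},
    {"offset": [0,0,0],"roll": 0,"hand": 40}
  ],
  "newtons": 10
}}

```text
time: 4.65
tool_pos: [0.4447, -0.1917, 0.1517]
orientation: [-0.0, 0.707, 0.707, -0.0]
force: [-1.0, -0.3, 1.9]
grip_width: 0.0446
finger_force: 10.0
```

Emit:
{"api": "apply_moves", "payload": {
  "motion": [
    {"offset": [0,0,-5],"roll": 0,"hand": 40},
    {"offset": [0,0,-10],"roll": 0,"hand": 40},
    {"offset": [0,0,-20],"roll": 0,"hand": 40},
    {"offset": [0,0,-20],"roll": 0,"hand": 40},
    {"offset": [0,10,-10],"roll": 0,"hand": 40},
    {"offset": [-2,25,0],"roll": 0,"hand": 40},
    {"offset": [-2,25,0],"roll": 0,"hand": 40},
    {"offset": [-3,25,0],"roll": 0,"hand": 40},
    {"offset": [-3,25,0],"roll": 0,"hand": 40},
    {"offset": [-3,25,0],"roll": 0,"hand": 40},
    {"offset": [-3,25,0],"roll": 0,"hand": 40},
    {"offset": [-2,25,0],"roll": 0,"hand": 40},
    {"offset": [0,18,0],"roll": 0,"hand": 40},
    {"offset": [0,10,0],"roll": 0,"hand": 40},
    {"offset": [0,0,0],"roll": 0,"hand": 40},
    {"offset": [0,0,0],"roll": 0,"hand": 40}
  ]
}}

```text
time: 6.65
tool_pos: [0.6572, -0.2098, 0.2167]
orientation: [-0.0, 0.707, 0.707, -0.0]
force: [0.4, -0.2, -0.8]
grip_width: 0.0448
finger_force: 10.0
```

Run:
```python
from h import *
print(manip.observe()["tool_pos"])
T=load("top"); S=load("scene")
cv2.imwrite("pics/c3.png",np.hstack([cv2.resize(x,(400,500),interpolation=cv2.INTER_CUBIC) for x in (S["img"][80:280,120:280,::-1],T["img"][60:260,320:480,::-1])]))
# red dab
for n,s,box in(("top",T,(200,225,380,410)),("scene",S,(150,185,215,265))):
    a,b,c,d=box; sub=s["img"][a:b,c:d].astype(int); m=(sub[...,0]>170)&(sub[...,1]<90)&(sub[...,2]<80)
    v,u=np.nonzero(m); print(n,m.sum(),u.mean()+c,v.mean()+a)
```

```text
[ 0.65723943 -0.20978267  0.21671379]
top 80 394.55 213.7
scene 205 241.71219512195123 170.65853658536585
```

View pics/c3.png

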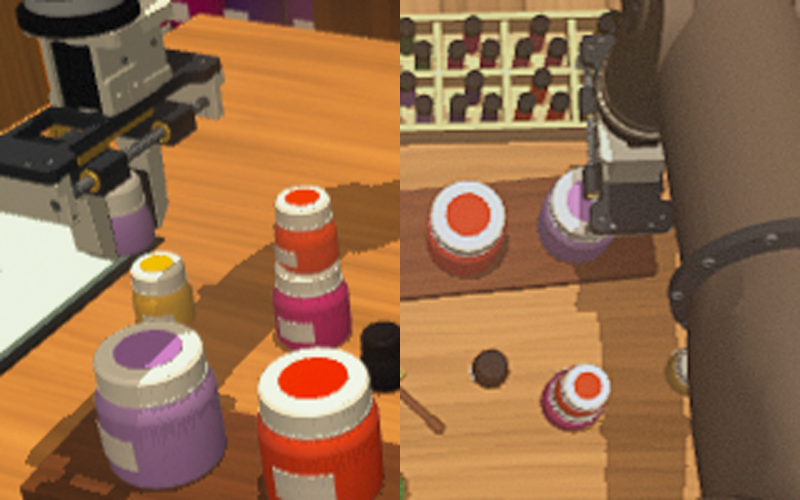

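The mauve jar (left crop, 130,210) is held upright. The red jar on magenta is still standing at (305,230). I'll lower the mauve jar onto the mauve stock jar.

Emit:
{"api": "apply_moves", "payload": {
  "motion": [
    {"offset": [0,1,15],"roll": 0,"hand": 40},
    {"offset": [0,0,20],"roll": 0,"hand": 40},
    {"offset": [0,0,20],"roll": 0,"hand": 40},
    {"offset": [0,0,15],"roll": 0,"hand": 40},
    {"offset": [0,0,8],"roll": 0,"hand": 40},
    {"offset": [0,0,5],"roll": 0,"hand": 40},
    {"offset": [0,0,3],"roll": 0,"hand": 40},
    {"offset": [0,0,2],"roll": 0,"hand": 40},
    {"offset": [0,0,0],"roll": 0,"hand": 40},
    {"offset": [0,0,0],"roll": 0,"hand": 40}
  ]
}}

```text
time: 8.0
tool_pos: [0.6589, -0.2097, 0.129]
orientation: [0.0, 0.707, 0.707, 0.0]
force: [0.4, -0.2, 0.2]
grip_width: 0.0447
finger_force: 10.0
```

Emit:
{"api": "apply_moves", "payload": {
  "motion": [
    {"offset": [0,0,1],"roll": 0,"hand": 40},
    {"offset": [0,0,1],"roll": 0,"hand": 40},
    {"offset": [0,0,1],"roll": 0,"hand": 40},
    {"offset": [0,0,0],"roll": 0,"hand": 40},
    {"offset": [0,0,0],"roll": 0,"hand": 40}
  ]
}}

```text
time: 8.62
tool_pos: [0.6588, -0.2097, 0.1258]
orientation: [0.0, 0.707, 0.707, -0.0]
force: [-0.6, -0.1, 2.0]
grip_width: 0.0444
finger_force: 10.0
```

Emit:
{"api": "apply_moves", "payload": {
  "motion": [
    {"offset": [0,0,0],"roll": 0,"hand": 47},
    {"offset": [0,0,0],"roll": 0,"hand": 52},
    {"offset": [0,0,0],"roll": 0,"hand": 62},
    {"offset": [0,0,0],"roll": 0,"hand": 66},
    {"offset": [0,0,-10],"roll": 0,"hand": 66},
    {"offset": [0,0,-20],"roll": 0,"hand": 66},
    {"offset": [0,0,-30],"roll": 0,"hand": 75},
    {"offset": [0,0,-30],"roll": 0,"hand": 91.8},
    {"offset": [0,-30,-10],"roll": 0,"hand": 91.8},
    {"offset": [2,-40,0],"roll": 0,"hand": 91.8},
    {"offset": [4,-40,0],"roll": 0,"hand": 91.8},
    {"offset": [5,-40,0],"roll": 0,"hand": 91.8},
    {"offset": [5,-40,0],"roll": 0,"hand": 91.8},
    {"offset": [0,-20,0],"roll": 0,"hand": 91.8},
    {"offset": [0,0,0],"roll": 0,"hand": 91.8}
  ]
}}

```text
time: 10.5
tool_pos: [0.4482, -0.194, 0.2274]
orientation: [0.001, 0.707, 0.707, -0.0]
force: [1.2, -0.8, 0.3]
grip_width: 0.0917
finger_force: 0.0
```

Run:
```python
from h import *
print(manip.observe()["tool_pos"])
T=load("top"); S=load("scene")
print(cast(T,394.55,213.7,.148),cast(S,241.71,160,.148))
cv2.imwrite("pics/c4.png",np.hstack([cv2.resize(x,(400,500),interpolation=cv2.INTER_CUBIC) for x in (S["img"][80:280,120:280,::-1],T["img"][60:260,320:480,::-1])]))
```

```text
[ 0.44817572 -0.19401433  0.22739748]
[ 0.44918397 -0.19149455  0.148     ] [ 0.45068038 -0.18762847  0.148     ]
```

View pics/c4.png

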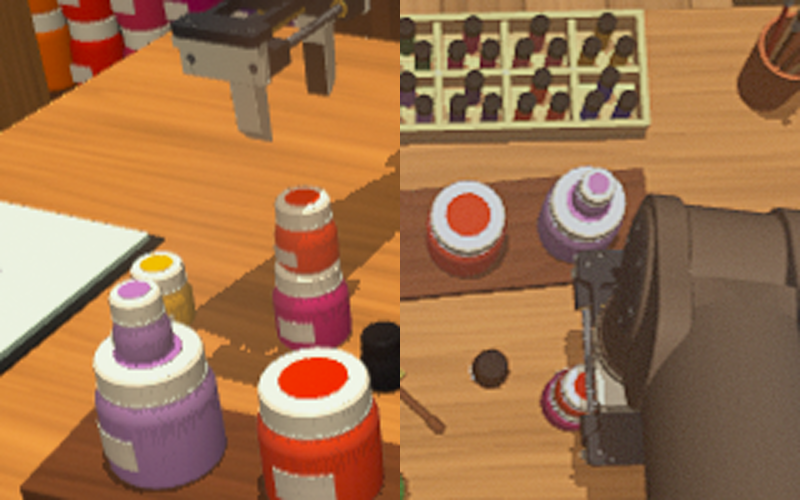

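Mauve jar now stands on mauve stock (left crop 135,290; right 598,182). Checking its centring and the red jar's position numerically.

Run:
```python
from h import *
T=load("top"); S=load("scene")
meas("mauve","top",T,(399,133),.176); meas("mauve","scene",S,(174,196),.176)
meas("red","scene",S,(239,158),.148)
```

```text
mauve top px (398.9, 132.9) ax [7.2 7.5] 51 plane [ 660.7 -209.4  176. ] depth [ 659.9 -209.5  176.9]
mauve scene px (173.0, 195.4) ax [ 5.2 12. ] 61 plane [ 657.5 -212.5  176. ] depth [ 659.3 -210.7  177.4]
red scene px (240.3, 158.1) ax [ 4.6 11.7] 53 plane [ 444.3 -194.6  148. ] depth [ 446.1 -193.5  149.3]
```

Mauve is centred within 2 mm. Red jar is at (446.5, -193), so I'll descend to TCP z = 88.

Emit:
{"api": "apply_moves", "payload": {
  "motion": [
    {"offset": [1,-1,30],"roll": 0,"hand": 91.8},
    {"offset": [0,0,30],"roll": 0,"hand": 91.8},
    {"offset": [0,0,30],"roll": 0,"hand": 85},
    {"offset": [0,0,25],"roll": 0,"hand": 76},
    {"offset": [0,0,15],"roll": 0,"hand": 74},
    {"offset": [0,0,9],"roll": 0,"hand": 74},
    {"offset": [0,0,0],"roll": 0,"hand": 70},
    {"offset": [0,0,0],"roll": 0,"hand": 65},
    {"offset": [0,0,0],"roll": 0,"hand": 61},
    {"offset": [0,0,0],"roll": 0,"hand": 57},
    {"offset": [0,0,0],"roll": 0,"hand": 53},
    {"offset": [0,0,0],"roll": 0,"hand": 53},
    {"offset": [0,0,0],"roll": 0,"hand": 53}
  ],
  "newtons": 12
}}

```text
time: 12.32
tool_pos: [0.4474, -0.1929, 0.0871]
orientation: [-0.0, 0.707, 0.707, -0.0]
force: [-4.1, 0.9, 7.1]
grip_width: 0.0577
finger_force: 12.0
```

Emit:
{"api": "apply_moves", "payload": {
  "motion": [
    {"offset": [0,0,-3],"roll": 0,"hand": 53},
    {"offset": [0,0,-7],"roll": 0,"hand": 53},
    {"offset": [0,0,-15],"roll": 0,"hand": 53},
    {"offset": [0,0,-20],"roll": 0,"hand": 53},
    {"offset": [0,0,-20],"roll": 0,"hand": 53},
    {"offset": [6,10,-10],"roll": 0,"hand": 53},
    {"offset": [15,25,0],"roll": 0,"hand": 53},
    {"offset": [15,25,0],"roll": 0,"hand": 53},
    {"offset": [15,25,0],"roll": 0,"hand": 53},
    {"offset": [15,25,0],"roll": 0,"hand": 53},
    {"offset": [15,25,0],"roll": 0,"hand": 53},
    {"offset": [15,25,0],"roll": 0,"hand": 53},
    {"offset": [12,20,0],"roll": 0,"hand": 53},
    {"offset": [6,12,0],"roll": 0,"hand": 53},
    {"offset": [3,6,0],"roll": 0,"hand": 53},
    {"offset": [0,0,0],"roll": 0,"hand": 53},
    {"offset": [0,0,0],"roll": 0,"hand": 53}
  ]
}}

```text
time: 14.45
tool_pos: [0.6452, -0.0765, 0.1618]
orientation: [0.0, 0.707, 0.707, -0.0]
force: [-0.3, -0.7, -2.1]
grip_width: 0.0576
finger_force: 12.0
```

Run:
```python
from h import *
T=load("top"); S=load("scene")
cv2.imwrite("pics/c5.png",np.hstack([cv2.resize(x,(400,500),interpolation=cv2.INTER_CUBIC) for x in (S["img"][80:280,160:320,::-1],T["img"][60:260,270:430,::-1])]))
```

```text
(no output)
```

View pics/c5.png

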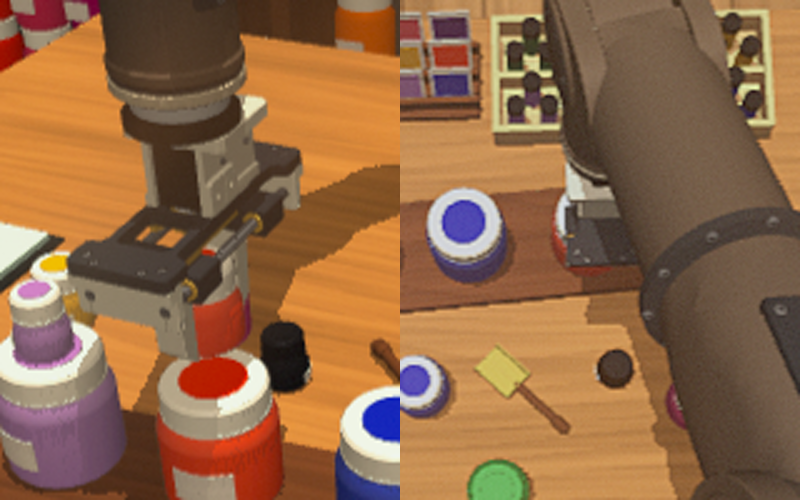

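The red jar (left crop 218,310) is held upright above the red stock jar. Lowering it.

Emit:
{"api": "apply_moves", "payload": {
  "motion": [
    {"offset": [0,0,10],"roll": 0,"hand": 53},
    {"offset": [0,0,10],"roll": 0,"hand": 53},
    {"offset": [0,0,6],"roll": 0,"hand": 53},
    {"offset": [0,0,3],"roll": 0,"hand": 53},
    {"offset": [0,0,2],"roll": 0,"hand": 53},
    {"offset": [0,0,1],"roll": 0,"hand": 53},
    {"offset": [0,0,1],"roll": 0,"hand": 53},
    {"offset": [0,0,0],"roll": 0,"hand": 53},
    {"offset": [0,0,0],"roll": 0,"hand": 53}
  ]
}}

```text
time: 15.68
tool_pos: [0.6458, -0.0757, 0.1288]
orientation: [0.0, 0.707, 0.707, 0.0]
force: [-0.7, 0.1, -2.0]
grip_width: 0.0576
finger_force: 12.0
```

Emit:
{"api": "apply_moves", "payload": {
  "motion": [
    {"offset": [0,0,1],"roll": 0,"hand": 53},
    {"offset": [0,0,0.8],"roll": 0,"hand": 53},
    {"offset": [0,0,0],"roll": 0,"hand": 53},
    {"offset": [0,0,0],"roll": 0,"hand": 53}
  ]
}}

```text
time: 16.18
tool_pos: [0.6458, -0.0757, 0.1271]
orientation: [0.0, 0.707, 0.707, 0.0]
force: [-2.4, -0.3, 2.0]
grip_width: 0.0578
finger_force: 12.0
```

Contact (about 4 N). I'll release, rise and move out toward the stack.

Emit:
{"api": "apply_moves", "payload": {
  "motion": [
    {"offset": [0,0,0],"roll": 0,"hand": 60},
    {"offset": [0,0,0],"roll": 0,"hand": 66},
    {"offset": [0,0,0],"roll": 0,"hand": 76},
    {"offset": [0,0,0],"roll": 0,"hand": 80},
    {"offset": [0,0,-10],"roll": 0,"hand": 80},
    {"offset": [0,0,-20],"roll": 0,"hand": 80},
    {"offset": [0,0,-30],"roll": 0,"hand": 91.8},
    {"offset": [0,0,-30],"roll": 0,"hand": 91.8},
    {"offset": [-10,-30,0],"roll": 0,"hand": 91.8},
    {"offset": [-10,-40,0],"roll": 0,"hand": 91.8},
    {"offset": [10,-40,0],"roll": 0,"hand": 91.8},
    {"offset": [10,-40,0],"roll": 0,"hand": 91.8},
    {"offset": [0,-20,0],"roll": 0,"hand": 91.8},
    {"offset": [0,0,0],"roll": 0,"hand": 91.8}
  ]
}}

```text
time: 17.92
tool_pos: [0.475, -0.0758, 0.2179]
orientation: [0.001, 0.707, 0.707, -0.0]
force: [0.5, -0.8, 0.3]
grip_width: 0.0918
finger_force: 0.0
```

Run:
```python
from h import *
T=load("top"); S=load("scene")
cv2.imwrite("pics/c6.png",np.hstack([cv2.resize(x,(400,500),interpolation=cv2.INTER_CUBIC) for x in (S["img"][80:280,160:320,::-1],T["img"][60:260,300:460,::-1])]))
```

```text
(no output)
```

View pics/c6.png

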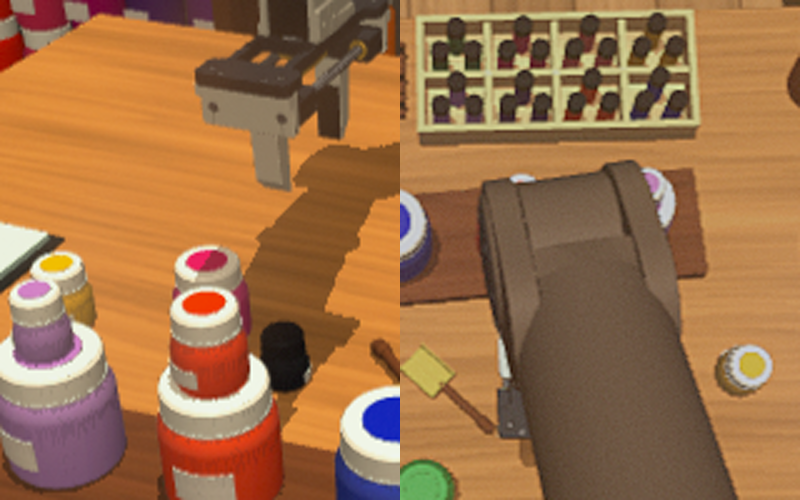

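The red jar stands on the red stock jar (left crop 205,340), and magenta remains at (208,265), half in shadow. I'll fetch the blue jar next, which clears the view of magenta.

Emit:
{"api": "apply_moves", "payload": {
  "motion": [
    {"offset": [40,-1,0],"roll": 0,"hand": 91.8},
    {"offset": [40,-1,0],"roll": 0,"hand": 91.8},
    {"offset": [40,-1,0],"roll": 0,"hand": 91.8},
    {"offset": [40,-1,0],"roll": 0,"hand": 91.8},
    {"offset": [30,-1,0],"roll": 0,"hand": 91.8},
    {"offset": [16,0,0],"roll": 0,"hand": 91.8},
    {"offset": [0,0,0],"roll": 0,"hand": 91.8},
    {"offset": [0,0,0],"roll": 0,"hand": 91.8}
  ]
}}

```text
time: 19.02
tool_pos: [0.4712, 0.129, 0.2167]
orientation: [0.0, 0.708, 0.707, -0.0]
force: [0.5, -0.1, 0.2]
grip_width: 0.0919
finger_force: 0.0
```

Run:
```python
from h import *
print(manip.observe()["tool_pos"])
T=load("top"); S=load("scene"); np.savez("pics/top7.npz",**T); np.savez("pics/scene7.npz",**S)
meas("mag","scene",S,(243,186),.082)
u,v=390,214; print(T["img"][210:220,386:398,0].tolist()[4]); meas("mag","top",T,(391,215),.082)
meas("blue","scene",S,(378,219),.082)
meas("red","scene",S,(241,200),.188); meas("red","top",T,(349,139),.188)
```

```text
[0.47115578 0.12895354 0.2167202 ]
mag scene px (242.2, 183.8) ax [ 6.3 14.8] 87 plane [ 445.2 -196.8   82. ] depth [ 447.2 -195.1   83.5]
[202, 202, 202, 201, 202, 201, 203, 202, 204, 203, 201, 201]
mag top px (391.5, 217.0) ax [11.2 11.3] 114 plane [ 449.1 -194.3   82. ] depth [ 449.  -194.    82.6]
blue scene px (375.4, 218.6) ax [ 8.  11.5] 81 plane [468.7 123.4  82. ] depth [471.3 123.9  83.5]
red scene px (241.2, 200.6) ax [ 7.1 15.6] 104 plane [643.9 -76.8 188. ] depth [645.2 -75.6 189.4]
red top px (348.2, 137.7) ax [8.6 9.4] 73 plane [647.1 -74.2 188. ] depth [646.7 -73.9 189.2]
```

Red is centred. Magenta is at (447, -195.5). The blue measurement is partly shaded now, so I keep the earlier (470, 130). Descending on blue to TCP z = 24.

Emit:
{"api": "apply_moves", "payload": {
  "motion": [
    {"offset": [1,-1,30],"roll": 0,"hand": 91.8},
    {"offset": [0,0,35],"roll": 0,"hand": 91.8},
    {"offset": [0,0,35],"roll": 0,"hand": 91.8},
    {"offset": [0,0,30],"roll": 0,"hand": 91.8},
    {"offset": [0,0,25],"roll": 0,"hand": 91.8},
    {"offset": [0,0,20],"roll": 0,"hand": 91.8},
    {"offset": [0,0,12],"roll": 0,"hand": 91.8},
    {"offset": [0,0,6],"roll": 0,"hand": 91.8},
    {"offset": [0,0,0],"roll": 0,"hand": 86},
    {"offset": [0,0,0],"roll": 0,"hand": 80},
    {"offset": [0,0,0],"roll": 0,"hand": 76},
    {"offset": [0,0,0],"roll": 0,"hand": 72},
    {"offset": [0,0,0],"roll": 0,"hand": 66},
    {"offset": [0,0,0],"roll": 0,"hand": 66},
    {"offset": [0,0,0],"roll": 0,"hand": 66}
  ],
  "newtons": 16
}}

```text
time: 21.0
tool_pos: [0.4699, 0.1313, 0.0242]
orientation: [0.0, 0.707, 0.707, 0.0]
force: [-0.7, -1.0, 5.2]
grip_width: 0.072
finger_force: 16.0
```

Emit:
{"api": "apply_moves", "payload": {
  "motion": [
    {"offset": [0,0,-3],"roll": 0,"hand": 66},
    {"offset": [0,0,-10],"roll": 0,"hand": 66},
    {"offset": [0,0,-20],"roll": 0,"hand": 66},
    {"offset": [0,0,-25],"roll": 0,"hand": 66},
    {"offset": [0,0,-25],"roll": 0,"hand": 66},
    {"offset": [0,0,-25],"roll": 0,"hand": 66},
    {"offset": [0,0,-20],"roll": 0,"hand": 66},
    {"offset": [0,0,-12],"roll": 0,"hand": 66},
    {"offset": [0,0,-5],"roll": 0,"hand": 66},
    {"offset": [-4,10,0],"roll": 0,"hand": 66},
    {"offset": [-9,25,0],"roll": 0,"hand": 66},
    {"offset": [-9,25,0],"roll": 0,"hand": 66},
    {"offset": [-9,25,0],"roll": 0,"hand": 66},
    {"offset": [-9,25,0],"roll": 0,"hand": 66},
    {"offset": [-9,25,0],"roll": 0,"hand": 66},
    {"offset": [-7,20,0],"roll": 0,"hand": 66},
    {"offset": [-4,12,0],"roll": 0,"hand": 66},
    {"offset": [-1,5,0],"roll": 0,"hand": 66},
    {"offset": [0,0,0],"roll": 0,"hand": 66}
  ]
}}

```text
time: 23.38
tool_pos: [0.6415, 0.0706, 0.1686]
orientation: [-0.0, 0.707, 0.707, -0.0]
force: [-0.9, 0.4, -2.1]
grip_width: 0.072
finger_force: 16.0
```

Emit:
{"api": "apply_moves", "payload": {
  "motion": [
    {"offset": [0,0,6],"roll": 0,"hand": 66},
    {"offset": [0,0,6],"roll": 0,"hand": 66},
    {"offset": [0,0,4],"roll": 0,"hand": 66},
    {"offset": [0,0,2],"roll": 0,"hand": 66},
    {"offset": [0,0,1],"roll": 0,"hand": 66},
    {"offset": [0,0,1],"roll": 0,"hand": 66},
    {"offset": [0,0,0],"roll": 0,"hand": 66},
    {"offset": [0,0,0],"roll": 0,"hand": 66}
  ]
}}

```text
time: 24.38
tool_pos: [0.6418, 0.0703, 0.149]
orientation: [0.0, 0.707, 0.707, 0.0]
force: [-0.1, -0.7, -1.9]
grip_width: 0.0716
finger_force: 16.0
```

Run:
```python
from h import *
o=manip.observe(); print(o["tool_pos"],o["force"])
S=load("scene")
cv2.imwrite("pics/c8.png",cv2.resize(S["img"][120:320,220:440,::-1],(660,600),interpolation=cv2.INTER_CUBIC))
```

```text
[0.64182384 0.07032931 0.14901669] [-0.10870625 -0.74905016 -1.86870046]
```

View pics/c8.png

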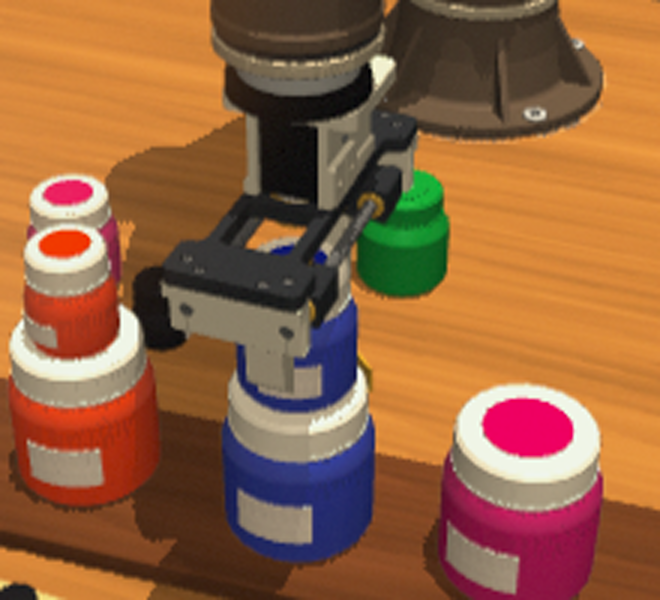

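The blue jar (297,350) is aligned over the blue stock jar, about 3 mm above it. Lowering the last bit.

Emit:
{"api": "apply_moves", "payload": {
  "motion": [
    {"offset": [0,0,1],"roll": 0,"hand": 66},
    {"offset": [0,0,1],"roll": 0,"hand": 66},
    {"offset": [0,0,0.6],"roll": 0,"hand": 66},
    {"offset": [0,0,0],"roll": 0,"hand": 66},
    {"offset": [0,0,0],"roll": 0,"hand": 66}
  ]
}}

```text
time: 25.05
tool_pos: [0.6418, 0.0703, 0.1463]
orientation: [0.0, 0.707, 0.707, -0.0]
force: [-0.8, 0.6, -2.2]
grip_width: 0.0721
finger_force: 16.0
```

Emit:
{"api": "apply_moves", "payload": {
  "motion": [
    {"offset": [0,0,0.6],"roll": 0,"hand": 66},
    {"offset": [0,0,0.4],"roll": 0,"hand": 66},
    {"offset": [0,0,0],"roll": 0,"hand": 66},
    {"offset": [0,0,0],"roll": 0,"hand": 66}
  ]
}}

```text
time: 25.55
tool_pos: [0.6418, 0.0703, 0.1462]
orientation: [0.0, 0.707, 0.707, 0.0]
force: [-3.4, -0.8, 6.8]
grip_width: 0.0715
finger_force: 16.0
```

Emit:
{"api": "apply_moves", "payload": {
  "motion": [
    {"offset": [0,0,0],"roll": 0,"hand": 74},
    {"offset": [0,0,0],"roll": 0,"hand": 79},
    {"offset": [0,0,0],"roll": 0,"hand": 86},
    {"offset": [0,0,0],"roll": 0,"hand": 91.8},
    {"offset": [0,0,-10],"roll": 0,"hand": 91.8},
    {"offset": [0,0,-25],"roll": 0,"hand": 91.8},
    {"offset": [0,0,-30],"roll": 0,"hand": 91.8},
    {"offset": [0,0,-25],"roll": 0,"hand": 91.8},
    {"offset": [0,-35,0],"roll": 0,"hand": 91.8},
    {"offset": [-30,-40,0],"roll": 0,"hand": 91.8},
    {"offset": [-45,-40,0],"roll": 0,"hand": 91.8},
    {"offset": [-45,-40,0],"roll": 0,"hand": 91.8},
    {"offset": [-45,-25,0],"roll": 0,"hand": 91.8},
    {"offset": [-45,-15,0],"roll": 0,"hand": 91.8},
    {"offset": [-36,0,0],"roll": 0,"hand": 91.8},
    {"offset": [-18,0,0],"roll": 0,"hand": 91.8},
    {"offset": [0,0,0],"roll": 0,"hand": 91.8},
    {"offset": [0,0,0],"roll": 0,"hand": 91.8}
  ]
}}

```text
time: 27.8
tool_pos: [0.4472, -0.1918, 0.2354]
orientation: [-0.0, 0.706, 0.708, 0.0]
force: [0.4, 0.7, -0.1]
grip_width: 0.0922
finger_force: 0.0
```

Run:
```python
from h import *
T=load("top"); S=load("scene")
meas("blue","top",T,(297,137),.204); meas("blue","scene",S,(317,203),.204)
meas("st_mag","top",T,(249,154),.122)
```

```text
blue top px (292.8, 138.5) ax [11.6 12.3] 128 plane [643.3  69.5 204. ] depth [642.6  69.1 205.2]
blue scene px (318.2, 208.5) ax [10.9 20.3] 195 plane [640.4  67.6 204. ] depth [641.8  68.5 205.3]
st_mag top px (246.8, 152.7) ax [15.4 16.4] 220 plane [633.4 204.1 122. ] depth [632.5 203.3 123.5]
```

The blue jar is centred within 1 mm. Descending on magenta.

Emit:
{"api": "apply_moves", "payload": {
  "motion": [
    {"offset": [-3,0,35],"roll": 0,"hand": 91.8},
    {"offset": [0,0,40],"roll": 0,"hand": 91.8},
    {"offset": [0,0,40],"roll": 0,"hand": 91.8},
    {"offset": [0,0,30],"roll": 0,"hand": 91.8},
    {"offset": [0,0,25],"roll": 0,"hand": 91.8},
    {"offset": [0,0,20],"roll": 0,"hand": 91.8},
    {"offset": [0,0,14],"roll": 0,"hand": 91.8},
    {"offset": [0,0,7],"roll": 0,"hand": 91.8},
    {"offset": [0,0,0],"roll": 0,"hand": 86},
    {"offset": [0,0,0],"roll": 0,"hand": 80},
    {"offset": [0,0,0],"roll": 0,"hand": 76},
    {"offset": [0,0,0],"roll": 0,"hand": 72},
    {"offset": [0,0,0],"roll": 0,"hand": 66},
    {"offset": [0,0,0],"roll": 0,"hand": 66},
    {"offset": [0,0,0],"roll": 0,"hand": 66}
  ]
}}

```text
time: 29.78
tool_pos: [0.4469, -0.1968, 0.0246]
orientation: [0.0, 0.707, 0.707, -0.0]
force: [-1.2, -0.6, 5.7]
grip_width: 0.0717
finger_force: 16.0
```

Emit:
{"api": "apply_moves", "payload": {
  "motion": [
    {"offset": [0,0,-3],"roll": 0,"hand": 66},
    {"offset": [0,0,-10],"roll": 0,"hand": 66},
    {"offset": [0,0,-20],"roll": 0,"hand": 66},
    {"offset": [0,0,-30],"roll": 0,"hand": 66},
    {"offset": [0,0,-30],"roll": 0,"hand": 66},
    {"offset": [0,0,-25],"roll": 0,"hand": 66},
    {"offset": [0,0,-15],"roll": 0,"hand": 66},
    {"offset": [8,0,-10],"roll": 0,"hand": 66},
    {"offset": [20,0,0],"roll": 0,"hand": 66},
    {"offset": [35,0,0],"roll": 0,"hand": 66},
    {"offset": [40,0,0],"roll": 0,"hand": 66},
    {"offset": [40,0,0],"roll": 0,"hand": 66},
    {"offset": [40,0,0],"roll": 0,"hand": 66},
    {"offset": [40,0,0],"roll": 0,"hand": 66},
    {"offset": [40,0,0],"roll": 0,"hand": 66},
    {"offset": [40,0,0],"roll": 0,"hand": 66},
    {"offset": [40,0,0],"roll": 0,"hand": 66},
    {"offset": [30,0,0],"roll": 0,"hand": 66},
    {"offset": [18,0,0],"roll": 0,"hand": 66},
    {"offset": [8,0,0],"roll": 0,"hand": 66}
  ]
}}

```text
time: 32.28
tool_pos: [0.4458, 0.2036, 0.1669]
orientation: [-0.0, 0.706, 0.708, -0.0]
force: [-0.4, -0.1, -1.9]
grip_width: 0.0718
finger_force: 16.0
```

Emit:
{"api": "apply_moves", "payload": {
  "motion": [
    {"offset": [0,8,0],"roll": 0,"hand": 66},
    {"offset": [0,20,0],"roll": 0,"hand": 66},
    {"offset": [0,30,0],"roll": 0,"hand": 66},
    {"offset": [0,30,0],"roll": 0,"hand": 66},
    {"offset": [0,30,0],"roll": 0,"hand": 66},
    {"offset": [0,25,0],"roll": 0,"hand": 66},
    {"offset": [0,20,0],"roll": 0,"hand": 66},
    {"offset": [0,12,0],"roll": 0,"hand": 66},
    {"offset": [0,6,0],"roll": 0,"hand": 66},
    {"offset": [0,0,0],"roll": 0,"hand": 66},
    {"offset": [0,0,0],"roll": 0,"hand": 66}
  ]
}}

```text
time: 33.65
tool_pos: [0.6271, 0.2025, 0.1674]
orientation: [-0.0, 0.707, 0.707, -0.0]
force: [-0.1, -0.0, -2.8]
grip_width: 0.0716
finger_force: 16.0
```

Emit:
{"api": "apply_moves", "payload": {
  "motion": [
    {"offset": [0,5,3],"roll": 0,"hand": 66},
    {"offset": [0,0,5],"roll": 0,"hand": 66},
    {"offset": [0,0,5],"roll": 0,"hand": 66},
    {"offset": [0,0,3],"roll": 0,"hand": 66},
    {"offset": [0,0,2],"roll": 0,"hand": 66},
    {"offset": [0,0,1],"roll": 0,"hand": 66},
    {"offset": [0,0,0.6],"roll": 0,"hand": 66},
    {"offset": [0,0,0],"roll": 0,"hand": 66},
    {"offset": [0,0,0],"roll": 0,"hand": 66}
  ]
}}

```text
time: 34.78
tool_pos: [0.6328, 0.2024, 0.1478]
orientation: [0.0, 0.707, 0.707, 0.0]
force: [0.1, -0.5, -3.4]
grip_width: 0.0714
finger_force: 16.0
```

Run:
```python
from h import *
S=load("scene")
cv2.imwrite("pics/c9.png",cv2.resize(S["img"][130:330,240:480,::-1],(720,600),interpolation=cv2.INTER_CUBIC))
```

```text
(no output)
```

View pics/c9.png

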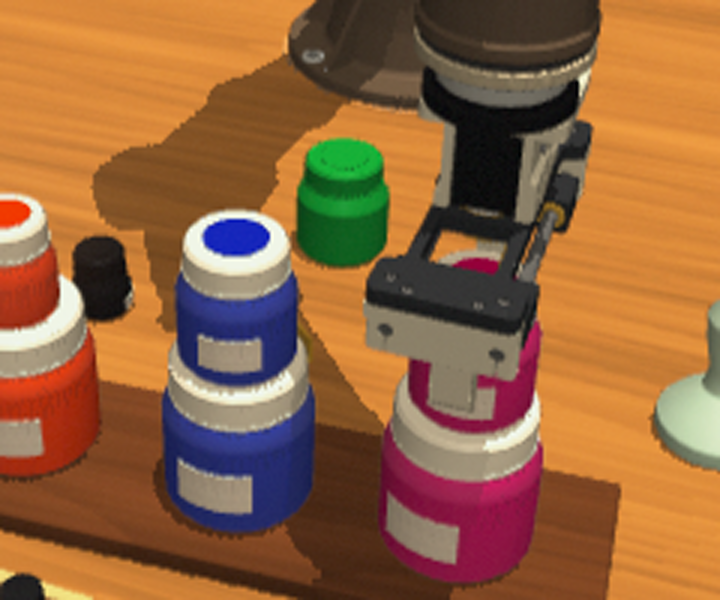

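The magenta jar (475,380) is aligned just above its stock jar, and blue stands at (240,300). Lowering the last millimetre or two.

Emit:
{"api": "apply_moves", "payload": {
  "motion": [
    {"offset": [0,0,0.7],"roll": 0,"hand": 66},
    {"offset": [0,0,0.6],"roll": 0,"hand": 66},
    {"offset": [0,0,0.4],"roll": 0,"hand": 66},
    {"offset": [0,0,0],"roll": 0,"hand": 66},
    {"offset": [0,0,0],"roll": 0,"hand": 66}
  ]
}}

```text
time: 35.45
tool_pos: [0.6328, 0.2024, 0.1467]
orientation: [0.0, 0.707, 0.707, 0.0]
force: [-3.1, -1.9, 5.5]
grip_width: 0.0714
finger_force: 16.0
```

Emit:
{"api": "apply_moves", "payload": {
  "motion": [
    {"offset": [0,0,0],"roll": 0,"hand": 74},
    {"offset": [0,0,0],"roll": 0,"hand": 79},
    {"offset": [0,0,0],"roll": 0,"hand": 86},
    {"offset": [0,0,0],"roll": 0,"hand": 91.8},
    {"offset": [0,0,-10],"roll": 0,"hand": 91.8},
    {"offset": [0,0,-25],"roll": 0,"hand": 91.8},
    {"offset": [0,0,-30],"roll": 0,"hand": 91.8},
    {"offset": [0,0,-30],"roll": 0,"hand": 91.8},
    {"offset": [0,-40,0],"roll": 0,"hand": 91.8},
    {"offset": [0,-50,0],"roll": 0,"hand": 91.8},
    {"offset": [0,-50,0],"roll": 0,"hand": 91.8},
    {"offset": [0,-40,0],"roll": 0,"hand": 91.8},
    {"offset": [0,0,0],"roll": 0,"hand": 91.8},
    {"offset": [0,0,0],"roll": 0,"hand": 91.8}
  ]
}}

```text
time: 37.2
tool_pos: [0.4537, 0.2023, 0.2418]
orientation: [0.001, 0.707, 0.707, 0.001]
force: [0.2, -0.4, 0.3]
grip_width: 0.0918
finger_force: 0.0
```

Run:
```python
from h import *
T=load("top"); S=load("scene")
for k,t,c,z in [("mag",(243,142),(394,222),.204),("blue",(293,138),(318,208),.204),("red",(349,139),(241,200),.188),("mauve",(399,133),(174,196),.176)]:
    for n,s,p in(("top",T,t),("scene",S,c)):
        try: meas(k,n,s,p,z)
        except Exception as e: print(k,n,e)
cv2.imwrite("pics/c10.png",np.vstack([S["img"][100:350,100:540,::-1],T["img"][50:290,190:630,::-1]]))
```

```text
mag top px (240.3, 143.2) ax [11.3 12.5] 126 plane [634.4 205.3 204. ] depth [634.3 205.2 205.4]
mag scene px (400.2, 222.9) ax [11.9 21.8] 227 plane [631.6 203.6 204. ] depth [633.3 203.8 205.1]
blue top px (292.8, 138.5) ax [11.6 12.4] 129 plane [643.4  69.5 204. ] depth [643.   69.  205.4]
blue scene px (318.2, 208.6) ax [10.9 20.3] 196 plane [640.5  67.6 204. ] depth [641.9  68.3 205.4]
red top px (348.1, 137.6) ax [8.8 9.6] 77 plane [647.3 -74.  188. ] depth [646.5 -73.7 189.2]
red scene px (241.3, 200.5) ax [ 7.2 15.7] 105 plane [643.8 -76.7 188. ] depth [645.6 -75.3 189.3]
mauve top px (398.9, 132.9) ax [7.2 7.5] 51 plane [ 660.7 -209.4  176. ] depth [ 660.4 -209.   176.8]
mauve scene px (173.0, 195.4) ax [ 5.2 12.2] 62 plane [ 657.6 -212.6  176. ] depth [ 659.1 -210.7  177.4]
```

View pics/c10.png

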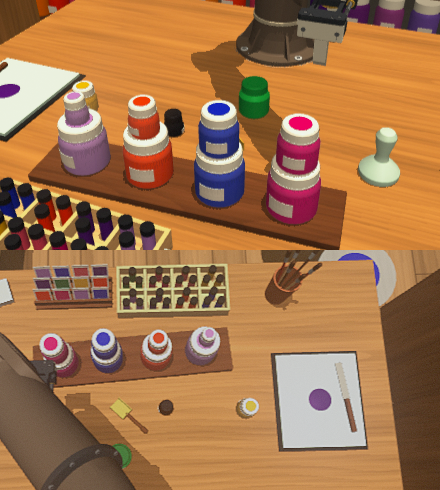

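All four jars stand upright on their own colours, at mauve (76,120), red (143,130), blue (220,140) and magenta (298,160) in the scene crop. Each is centred within about 2 mm, and the gripper is clear. Handing in.

```bash
python3 -c "
from plant import ticket
print(ticket.sign_off())"
```

```text
the job is handed in; nothing more can be done
None
```

The mauve, red, blue and magenta jars each stand upright on the stock jar of their own colour, within about 2 mm of centre by camera; the job was handed in at about 37 s on the robot's clock, and the hand-in gave no verdict.

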